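# Couple the cap to the buffer tank

## Task

Leaving its cam arms raised as they are, push the loose camlock coupling onto the grooved adaptor on top of the steel tank firmly until it is fully home on its stop, with the gasket squeezed flush, but do not ram it. Then swing its two cam arms right down, one after the other, without straining them, so that the coupling is locked on straight and tight. Leave the other things on the bench where they are.

Things in the scene. Friction and masses are not known exactly. Their poses are not given: they have to be found in the camera images.
- seat (a point): nominal point on the axis of the fixed steel tank's upright grooved adaptor, 138 mm above the bench, 48 mm above the tank's flat lid; z up. The coupling's mouth lies here when home, but the adaptor is screwed in by eye: it really stands up to 8 mm higher or lower than this. Tank 200 mm across; a 26 mm high capped port stands on its lid 72 mm off the axis, along this frame's +x.
- lip_top (a point): nominal centre of the adaptor's top, 40 mm above seat (really up to 8 mm higher or lower). Lip 45 mm across, 21 mm high, rim chamfered 3 x 5 mm; below it a groove 32 mm across, 18 mm high, then a 44 mm stub. An O-ring 15 mm below the top grips the bore (4 to 12 N; it stays where left); a gasket in its top gives 2 mm for 8 N more, then comes the stop: feel for it.
- coupling_mouth (a point): centre of the coupling's open mouth, in the plane of its lower rim. Loose aluminium coupling, about 0.5 kg, standing mouth down on the bench: a cup 56 mm across, 46 mm high (bore 47 mm across, 40 mm deep), with a round neck on top. z up along the axis; the cam arms' pivots lie at y = +30 mm (cam_a) and y = -30 mm (cam_b), z = 14 mm, and turn about x.
- coupling_grip (a point): centre of the coupling's neck, where to grip it: 34 mm across, 40 mm long (20 mm below to 20 mm above this point), on the axis, 66 mm above the mouth. Axes as for the mouth. The arms stick out along y, so grip with the fingers closing along x.
- gasket (a joint): squeeze of the rubber gasket (35 mm disc, 2 mm proud) in the adaptor's top, in m: 0 = free, -0.002 = pressed flush, the coupling fully home on its stop. Spring of 4 N per mm; over 30 N on it harms it. It may lift the coupling by about 1 mm when let go; the cams draw it back.
- cam_a (a joint): cam arm hinged at the +30 mm pivot; angle in rad: 0 = right down (hanging straight down beside the cup and stub, its stop), 1.57 = level, pointing outward, more = outward and up, 2.4 = upper stop. Starts at 1.8 to 2.2 and stays where left: stiff pivot, 0.07 N m, so about 2 N near the free end, more in the last part. Over 30 N strains it.
- cam_b (a joint): cam arm hinged at the -30 mm pivot; angle in rad: 0 = right down (hanging straight down beside the cup and stub, its stop), 1.57 = level, pointing outward, more = outward and up, 2.4 = upper stop. Starts at 1.8 to 2.2 and stays where left: stiff pivot, 0.07 N m, so about 2 N near the free end, more in the last part. Over 30 N strains it.
- cam_a_tip (a point): cam_a's middle line 52 mm from its pivot, near its free end: the arm is a flat brass bar 14 mm wide and 5 mm thick; its outer (upper, when level) face lies 6.5 mm outside the pivot's line.
- cam_b_tip (a point): the same point of cam_b
- wash_bottle: white plastic bottle, 68 mm across, 150 mm tall; origin under its centre; a bystander
- reagent_a: amber jar, 40 mm across, 70 mm tall; origin under its centre; a bystander
- reagent_b: second amber jar, 40 mm across, 70 mm tall; origin under its centre; a bystander
- vial: small amber vial, 26 mm across, 50 mm tall, between the task's things; origin under its centre; a bystander
- pipette: white hand pipette lying down, 212 mm long, 30 mm high; origin under its centre; a bystander
- dish: flat covered glass dish, 94 mm across, 16 mm high; origin under its centre; a bystander
Mind the look-alikes: they are no part of the job. Leave any orange or red look-alike of the part that bears seat alone.

How it is judged:
By the outcome, as a careful person would: the job done as asked, in the order asked, and still so for the second after the job is handed in, with the robot touching nothing.
It also fails if it takes over 72 s, if anything falls off the work surface, if the arm or the gripper's body presses on something with over 40 N, if the wrist force passes 120 N, or if a joint passes its speed limit or range.

## Robot

A 7-joint arm with a two-finger parallel gripper is mounted at the origin on the work surface. World frame = base frame: x ahead of the robot, y to its left, z up, the work surface at z = 0. Lengths are in m, angles in rad, forces in N, time in s.
With the tool pointing down it reaches from about 0.425 to 0.875 m from the base axis. Payload 8.4 kg.
Tool frame: the origin (TCP) lies at the very end of the fingers, on their centre line; the grasp point (between the pads) lies 19 mm behind it; z points along the fingers, y is the line along which they close (so a half turn about z gives the same grasp; the last joint's range is limited). The gripper opens to 85 mm and grips with 20 to 120 N. Pads are 22 mm wide; open, the fingers measure 114 mm over their backs; the gripper's body (76 mm by 85 mm) begins 54 mm behind the grasp point. The pads swing forward as they close: fully open they stand 13 mm farther back than shut.
Start: joints at [1.219, 0.333, 0.04, 1.465, -0.013, 1.343, -0.059], TCP at [0.163, -0.629, 0.231] pointing down, gripper open.
Joint ranges: [-2.58, 2.58], [-0.38, 2.09], [-1.3, 1.39], [0.25, 2.4], [-1.5, 4.64], [0.08, 2.09], [-2.65, 2.65]. Speed limits (rad/s): [2.22, 2.22, 2.79, 2.79, 3.14, 3.14, 3.14].

## Interface

Orientations are given as a unit quaternion [w, x, y, z].
In Python, from station import ctrl, eyes gives the robot as it stands. The module is installed in compiled form; this text tells all that it offers.
- The arm moves only by the tool servo_tool, never from a script. Its argument "deltas" is a list of rows, each a list of 6 numbers: the shift along the tool's x, y, z as a fraction of full scale, then the turn, a rotation vector about the tool's x, y, z as a fraction of full scale. In form: [[x, y, z, ax, ay, az], ...]. A call has 1 to 20 rows; each row shifts and turns the commanded pose from where the row before left it, along the tool's axes as they then stand; what a row does not reach is not made up. Full scale, the value 1, is 150 mm for a shift and pi/2 rad for a turn. A row lasts 1/8 s, in which the tool goes at most 62.5 mm and 10.7 degrees, less where a joint would pass 70% of its speed; a pose out of reach is approached as far as the arm can. A call with a number of a shift or a turn outside -1 to 1 is refused whole. A call with a gripper value outside its range is refused whole. "fingers" is the opening, from 0 (shut) to 1 (fully open), set as the call begins (left out, the last holds). The fingers move at their own pace and stop on an object; the grip force is fixed at half the most. Time passes only in rows, so rows that do not move let the fingers close. It gives the time, the measured TCP pose, the force, the opening and the grip force at its end, in the units of the state.
- ctrl.state(): the state, without advancing time (a new reading comes with each control period).
- eyes.grab_frame(name): name is "scene" or "top" or "wrist"; returns a dict with "pixels" (420x560x3 uint8, red, green, blue), "mtx" (3x3 intrinsics, pixels), "camera_from_world" (4x4, takes a point from world to camera coordinates); the wrist camera has in their place "tool_from_camera" (4x4, takes a point from camera to tool coordinates, whose origin is the TCP and whose axes are the flange's). Camera axes: x right, y up, looking along -z (the intrinsics and any distortion apply to the point x, -y, -z); pixel columns grow to the right and rows downward; lengths in m; the calibration is good to about 2 mm. A picture is of the moment at which its call begins: read the wrist's pose just before it. There is no depth.
- ctrl.job_done(): hands the job in; it is judged then, once.
The state is a dict: "time": time; "q": joint angles; "joint_velocities": joint speeds; "effort": joint torques, N m; "ee_pos": TCP position; "ee_rot": TCP orientation; "wrist_force": force on the tool from outside, world axes, zero at the start; "wrist_torque": the same for the moment, N m; "gripper_width": finger opening in m; "finger_force": force on a finger pad.
Only numpy, scipy, OpenCV 4.12 (cv2) and the standard library are available. Lean on these libraries where they do the work, as an engineer would, in place of code of your own. Each camera call takes 0.05 s, during which the arm holds its last target. There are 200 camera calls.

## Working session

There is one attempt and no reset: what is moved stays moved. The work goes in short steps, Python scripts to look and compute and a tool call to move; the robot and the scene stay as the last step left them, time stands still between calls to the robot, and variables do not carry over. Pictures are saved under pics/ and viewed, at most 10 in all, crops included, and the job is handed in when it is done.

Besides the shell and the picture viewer there is one more tool, called after ">>>" as name(argument=value, ...), one argument or row to a line, values as JSON. servo_tool: Moves the arm, as the interface text tells. Shift numbers are shares of 150 mm and turn numbers shares of pi/2 rad, none past 1 either way. Its arguments: {"type":"object","properties":{"deltas":{"type":"array"},"fingers":{"type":"number"}},"required":["deltas"]}

```bash
mkdir -p pics; cat > h.py <<'E'
import numpy as np, cv2
from station import ctrl, eyes
def save(f,n): cv2.imwrite(n,f["pixels"][:,:,::-1])
def ray(f,u,v):
    T=np.linalg.inv(f["camera_from_world"]); K=f["mtx"]
    d=np.linalg.inv(K)@[u,v,1]; d=np.array([d[0],-d[1],-d[2]])
    return T[:3,3],T[:3,:3]@d
def onz(f,u,v,z):
    o,d=ray(f,u,v); return o+d*(z-o[2])/d[2]
def two(f,p,g,q):
    o1,d1=ray(f,*p);o2,d2=ray(g,*q)
    s=np.linalg.lstsq(np.c_[d1,-d2],o2-o1,rcond=None)[0]
    a,b=o1+s[0]*d1,o2+s[1]*d2
    return (a+b)/2,np.linalg.norm(a-b)
def proj(f,P):
    c=(f["camera_from_world"]@np.r_[P,1])[:3]; p=f["mtx"]@[c[0],-c[1],-c[2]]; return p[:2]/p[2]
E
python3 - <<'E'
from h import *
import pickle
s=ctrl.state(); print(s)
F={n:eyes.grab_frame(n) for n in("scene","top")}
pickle.dump(F,open("F.pkl","wb"))
for n in F: save(F[n],f"pics/{n}0.png"); print(n,F[n]["camera_from_world"].round(3).tolist(),F[n]["mtx"].round(1).tolist(), F[n].keys())
E
```

```text
{'time': 0.0, 'q': array([ 1.21876971,  0.33386987,  0.03987143,  1.46627671, -0.0134006 ,
        1.34328837, -0.05850803]), 'joint_velocities': array([ 5.10532618e-04, -1.12371614e-03,  7.55357013e-05,  1.05586974e-03,
       -6.19145038e-04,  8.64124156e-04,  8.76054196e-04]), 'effort': array([-2.35390144e-04, -6.58548045e+01,  1.36567444e+00, -4.05563664e+01,
        1.69430341e-02,  1.28735529e-02, -5.39750644e-06]), 'ee_pos': array([ 0.16245244, -0.62890311,  0.23044509]), 'ee_rot': array([-7.73589607e-04,  9.92021628e-01,  1.26065331e-01, -1.50983776e-04]), 'wrist_force': array([0.48785651, 0.1029429 , 0.1306479 ]), 'wrist_torque': array([-0.00653539,  0.0042571 ,  0.03433482]), 'finger_force': 0.0, 'gripper_width': 0.08548668362794741}
scene [[-0.402, 0.915, 0.022, 0.267], [-0.554, -0.262, 0.79, 0.178], [0.729, 0.305, 0.613, -1.831], [0.0, 0.0, 0.0, 1.0]] [[544.6, 0.0, 284.8], [0.0, 544.6, 211.7], [0.0, 0.0, 1.0]] dict_keys(['pixels', 'mtx', 'camera_from_world'])
top [[-0.004, -1.0, -0.003, -0.085], [0.984, -0.005, 0.177, -0.518], [-0.177, -0.002, 0.984, -1.369], [0.0, 0.0, 0.0, 1.0]] [[496.3, 0.0, 279.7], [0.0, 496.3, 212.4], [0.0, 0.0, 1.0]] dict_keys(['pixels', 'mtx', 'camera_from_world'])
```

View pics/scene0.png

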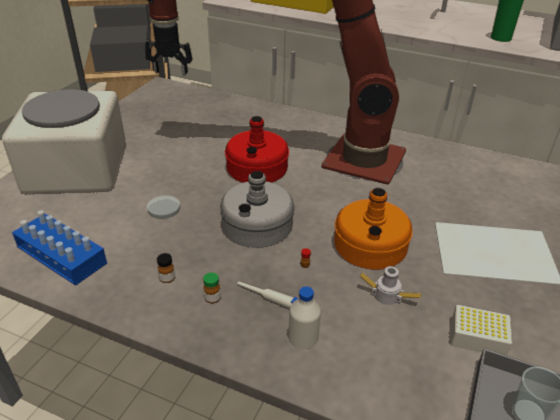

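View pics/top0.png

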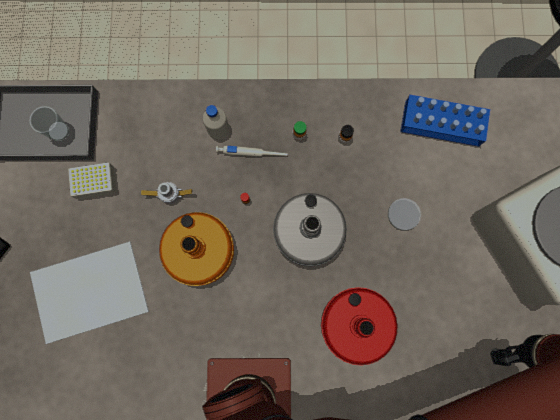

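Scene and top views agree. There are three possible tanks: the steel one at top (310,229)/scene (257,210), an orange look-alike at top (196,248) and a red one at top (360,326). I choose the grey steel tank. The only coupling is at top (167,192)/scene (388,285), with brass arms. The vial is at top (245,198). A close crop will check both choices.

```bash
python3 - <<'E'
from h import *
import pickle
F=pickle.load(open("F.pkl","rb"))
t=F["top"]["pixels"];s=F["scene"]["pixels"]
def c(im,x,y,w,h): return cv2.resize(im[y:y+h,x:x+w],(400,300),interpolation=cv2.INTER_CUBIC)
m=np.vstack([np.hstack([c(t,130,165,80,60),c(t,264,180,100,75)]),np.hstack([c(s,348,255,80,60),c(s,207,165,100,75)])])
cv2.imwrite("pics/crop.png",m[:,:,::-1])
# rough
print("coup",two(F["top"],(166,188),F["scene"],(391,271)))
print("lip",two(F["top"],(312,223),F["scene"],(257,176)))
print("port",onz(F["top"],311,201,.116),"tank",onz(F["top"],310,230,.09), "vial",onz(F["top"],245,198,.05))
E
```

```text
coup (array([0.58168279, 0.23254695, 0.08352176]), np.float64(0.004522174568167884))
lip (array([ 0.46787203, -0.17124766,  0.16648097]), np.float64(0.0006713442105325561))
port [ 0.53646563 -0.17302628  0.116     ] tank [ 0.46062475 -0.17064574  0.09      ] vial [0.55954977 0.0112894  0.05      ]
```

View pics/crop.png

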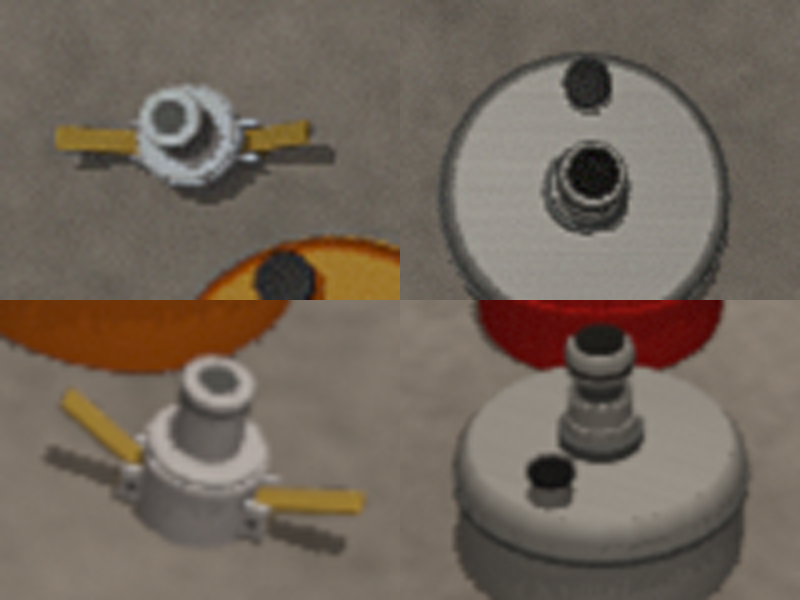

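The crop confirms it: top left and bottom left show the aluminium coupling, with a plain neck and both brass arms up (-y arm higher, +y arm near level). Top right and bottom right show the grey steel tank, with its adaptor at top (312,223) and its port towards +x. I'll turn the tool so its y lies along world x, then travel.

>>> servo_tool(
  deltas=[
    [0,0,-0.03,0,0,-0.105],
    [0,0,-0.03,0,0,-0.105],
    [0,0,-0.03,0,0,-0.105],
    [0,0,-0.03,0,0,-0.105],
    [0,0,-0.03,0,0,-0.105],
    [0,0,-0.03,0,0,-0.105],
    [0,0,-0.03,0,0,-0.105],
    [0,0,-0.03,0,0,-0.105],
    [0.33,0.33,0,0,0,0],
    [0.33,0.33,0,0,0,0],
    [0.33,0.33,0,0,0,0],
    [0.33,0.33,0,0,0,0],
    [0.33,0.33,0,0,0,0],
    [0.33,0.33,0,0,0,0],
    [0.33,0.33,0,0,0,0],
  ],
  fingers=1,
)

```text
time: 1.98
ee_pos: [0.4724, -0.3179, 0.2672]
ee_rot: [-0.0, 0.707, 0.708, -0.0]
wrist_force: [0.7, -1.1, 0.3]
gripper_width: 0.0853
finger_force: 0.0
```

```bash
python3 - <<'E'
from h import *
import pickle
F=pickle.load(open("F.pkl","rb"));T=F["top"]
print("neck",onz(T,164,188.2,.086),two(T,(164,188.2),F["scene"],(391.6,271)))
print("cup",onz(T,130+189/5,165+130/5,.046))
for u,v,z in((141.6,192.4,.03),(191.2,190.6,.05)): print("tip",onz(T,u,v,z))
print("lip",onz(T,312.2,223,.178),two(T,(312.2,223),F["scene"],(257,174.7)))
W=eyes.grab_frame("wrist");print(W["tool_from_camera"].round(3).tolist(),W["mtx"].round(0).tolist());print(ctrl.state()["q"].round(2))
E
```

```text
neck [0.58109988 0.23530345 0.086     ] (array([0.58136223, 0.23586753, 0.08462402]), np.float64(0.00047178727614443516))
cup [0.58205283 0.23370261 0.046     ]
tip [0.58187878 0.31347871 0.03      ]
tip [0.58198597 0.16569856 0.05      ]
lip [ 0.4661886  -0.17133863  0.178     ] (array([ 0.46728126, -0.17151359,  0.17018235]), np.float64(0.0007036485893920491))
[[0.001, 0.947, 0.322, 0.083], [1.0, -0.0, -0.001, 0.0], [-0.0, 0.322, -0.947, -0.144], [0.0, 0.0, 0.0, 1.0]] [[302.0, 0.0, 281.0], [0.0, 302.0, 207.0], [0.0, 0.0, 1.0]]
[ 0.88  0.18 -0.43  1.59  0.07  1.38  0.45]
```

>>> servo_tool(
  deltas=[
    [0.245,-0.01,0,0,0,0],
    [0.245,-0.01,0,0,0,0],
    [0.245,-0.01,0,0,0,0],
    [0.245,-0.01,0,0,0,0],
    [0,0,0,0,0,0],
    [0,0,0,0,0,0],
  ],
)

```text
time: 2.78
ee_pos: [0.465, -0.1733, 0.2672]
ee_rot: [0.0, 0.707, 0.707, -0.0]
wrist_force: [0.4, 0.3, -0.5]
gripper_width: 0.0853
finger_force: 0.0
```

```bash
cat >> h.py <<'E'
from scipy.spatial.transform import Rotation as R
def wrist():
    s=ctrl.state(); W=eyes.grab_frame("wrist")
    T=np.eye(4);T[:3,:3]=R.from_quat(s["ee_rot"],scalar_first=True).as_matrix();T[:3,3]=s["ee_pos"]
    W["camera_from_world"]=np.linalg.inv(T@W["tool_from_camera"]); return W
E
python3 - <<'E'
from h import *
import pickle
W=wrist();pickle.dump(W,open("W1.pkl","wb"))
save(W,"pics/w1.png"); print(ctrl.state()["ee_pos"],proj(W,[.467,-.171,.174]))
E
```

```text
[ 0.46496533 -0.17367642  0.26711841] [282.55873655 207.24589293]
```

View pics/w1.png

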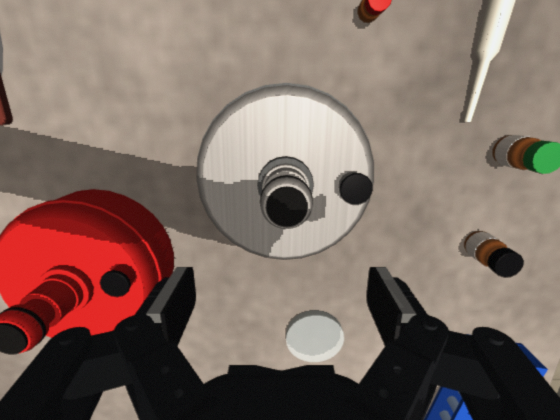

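>>> servo_tool(
  deltas=[
    [0.3,0.08,0,0,0,0],
    [0.3,0.08,0,0,0,0],
    [0.3,0.08,0,0,0,0],
    [0.3,0.08,0,0,0,0],
    [0.3,0.09,0,0,0,0],
    [0.3,0.09,0,0,0,0],
    [0.3,0.09,0,0,0,0],
    [0.3,0.09,0,0,0,0],
    [0.3,0.085,0.1,0,0,0],
    [0,0,0.25,0,0,0],
    [0,0,0.2,0,0,0],
    [0,0,0,0,0,0],
    [0,0,0,0,0,0],
  ],
)

```text
time: 4.45
ee_pos: [0.5803, 0.2322, 0.1859]
ee_rot: [0.0, 0.707, 0.707, 0.0]
wrist_force: [0.1, 0.2, 1.3]
gripper_width: 0.0852
finger_force: 0.0
```

The wrist view shows the steel adaptor's dark top at about (288,207), the port to its right at (355,187), and the red look-alike at lower left. Next, the coupling from the wrist camera, with centres from masks.

```bash
python3 - <<'E'
from h import *
import pickle
W1=pickle.load(open("W1.pkl","rb"));F=pickle.load(open("F.pkl","rb"))
def dark(f,u,v,r,th):
    m=(f["pixels"].max(2)<th).astype(np.uint8); k=np.zeros_like(m); cv2.circle(k,(u,v),r,1,-1)
    cs,_=cv2.findContours(m&k,0,2); c=max(cs,key=cv2.contourArea); return cv2.minEnclosingCircle(c),[x[0] for x in [cv2.moments(c)['m10']/cv2.contourArea(c)*np.ones(1),cv2.moments(c)['m01']/cv2.contourArea(c)*np.ones(1)]]
a=dark(W1,288,207,30,50);b=dark(F["top"],312,223,11,50);c=dark(F["scene"],257,175,9,50);print(a,b,c)
for z in(.170,.178):print(z,onz(W1,*a[1],z),onz(F["top"],*b[1],z),onz(F["scene"],*c[1],z))
print(two(W1,a[1],F["top"],b[1]),two(W1,a[1],F["scene"],c[1]))
W=wrist();pickle.dump(W,open("W2.pkl","wb"));save(W,"pics/w2.png");print(ctrl.state()["ee_pos"],proj(W,[.5812,.2355,.086]))
E
```

```text
(((286.3461608886719, 206.5), 20.40900421142578), [np.float64(286.29660200852936), np.float64(206.54367863530058)]) (((311.95587158203125, 222.73529052734375), 6.088779926300049), [np.float64(311.945), np.float64(222.62666666666664)]) (((256.5, 174.0), 5.590270042419434), [np.float64(256.60185185185185), np.float64(174.63888888888889)])
0.17 [ 0.4701722  -0.17173417  0.17      ] [ 0.46842686 -0.17120845  0.17      ] [ 0.46715701 -0.17235721  0.17      ]
0.178 [ 0.47001208 -0.16902755  0.178     ] [ 0.46716292 -0.17069886  0.178     ] [ 0.477809   -0.16706066  0.178     ]
(array([ 0.4694126 , -0.17168326,  0.16884439]), np.float64(0.001770261749118764)) (array([ 0.47011716, -0.17093256,  0.17223007]), np.float64(9.152520098364241e-05))
[0.58038583 0.23252123 0.18634964] [281.09252778 203.69995921]
```

View pics/w2.png

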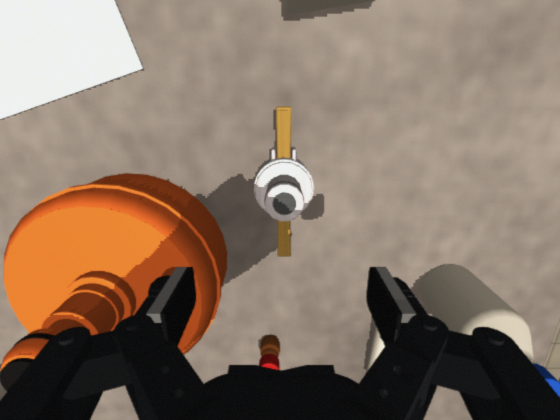

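The neck top is at (284,202), about 3 px off the prediction. That is the same offset as on the adaptor, so it's a camera bias that cancels. The arms lie straight along y. Descend and grip.

>>> servo_tool(
  deltas=[
    [0.025,0.013,0.15,0,0,0],
    [0,0,0.15,0,0,0],
    [0,0,0.15,0,0,0],
    [0,0,0.15,0,0,0],
    [0,0,0.15,0,0,0],
    [0,0,0.08,0,0,0],
    [0,0,0.07,0,0,0],
    [0,0,0,0,0,0],
    [0,0,0,0,0,0],
  ],
)

```text
time: 5.62
ee_pos: [0.5818, 0.2367, 0.0505]
ee_rot: [0.0, 0.707, 0.708, 0.0]
wrist_force: [0.0, -0.1, 0.2]
gripper_width: 0.0852
finger_force: 0.0
```

>>> servo_tool(
  deltas=[
    [0,0,0,0,0,0],
    [0,0,0,0,0,0],
    [0,0,0,0,0,0],
    [0,0,0,0,0,0],
    [0,0,0,0,0,0],
    [0,0,0,0,0,0],
  ],
  fingers=0,
)

```text
time: 6.38
ee_pos: [0.5818, 0.2365, 0.0503]
ee_rot: [0.0, 0.707, 0.708, 0.0]
wrist_force: [1.0, -0.8, 4.9]
gripper_width: 0.0329
finger_force: 59.3
```

>>> servo_tool(
  deltas=[
    [0,0,-0.1,0,0,0],
    [0,0,-0.2,0,0,0],
    [0,0,-0.25,0,0,0],
    [0,0,-0.25,0,0,0],
    [0,0,-0.25,0,0,0],
    [0,0,-0.25,0,0,0],
    [0,0,-0.1,0,0,0],
    [-0.27,-0.075,0,0,0,0],
    [-0.27,-0.075,0,0,0,0],
    [-0.27,-0.075,0,0,0,0],
    [-0.27,-0.075,0,0,0,0],
    [-0.27,-0.075,0,0,0,0],
    [-0.27,-0.075,0,0,0,0],
    [-0.27,-0.075,0,0,0,0],
    [-0.27,-0.075,0,0,0,0],
    [-0.27,-0.075,0,0,0,0],
    [-0.28,-0.08,0,0,0,0],
    [0,0,0,0,0,0],
    [0,0,0,0,0,0],
  ],
)

```text
time: 8.75
ee_pos: [0.4682, -0.1696, 0.2589]
ee_rot: [-0.001, 0.707, 0.708, -0.0]
wrist_force: [0.6, 0.6, -5.9]
gripper_width: 0.033
finger_force: 61.2
```

```bash
python3 - <<'E'
from h import *
import pickle
F={n:eyes.grab_frame(n) for n in("scene","top")};F["wrist"]=wrist();pickle.dump(F,open("F3.pkl","wb"))
def c(im,x,y,w,h): return cv2.resize(im[y:y+h,x:x+w],(400,300),interpolation=cv2.INTER_CUBIC)
m=np.vstack([np.hstack([c(F["scene"]["pixels"],197,110,120,90),c(F["top"]["pixels"],250,170,120,90)]),np.hstack([c(F["wrist"]["pixels"],120,60,320,240),c(F["wrist"]["pixels"],220,140,120,90)])])
cv2.imwrite("pics/held.png",m[:,:,::-1]); s=ctrl.state();print(s["ee_pos"],s["wrist_force"])
E
```

```text
[ 0.46883749 -0.16898998  0.25950201] [ 0.28019805 -0.24085957 -6.18216681]
```

View pics/held.png

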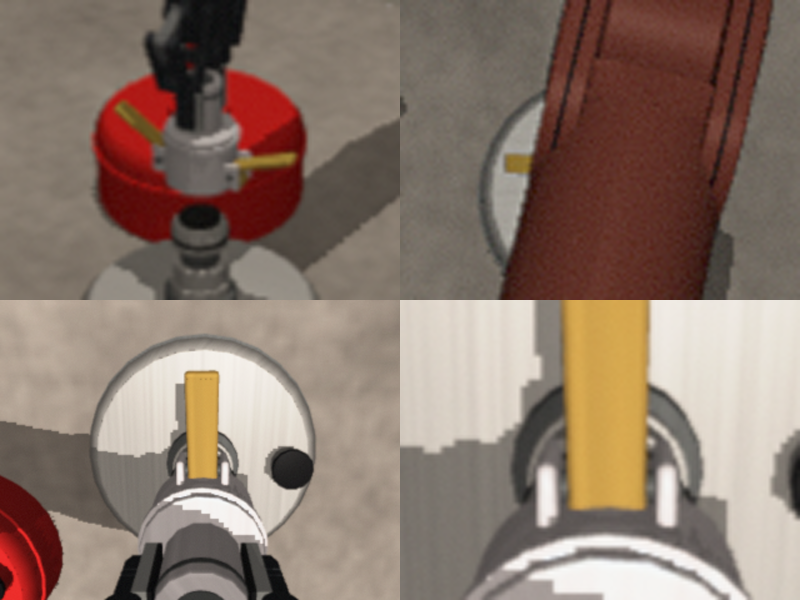

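The scene crop shows the cup straight above the lip, both centred at about u=200. The wrist crop shows the stub centred on the cup. The fit is aligned, so lower gently.

>>> servo_tool(
  deltas=[
    [-0.005,0,0.06,0,0,0],
    [0,0,0.06,0,0,0],
    [0,0,0.04,0,0,0],
    [0,0,0.02,0,0,0],
    [0,0,0.02,0,0,0],
    [0,0,0,0,0,0],
  ],
)

```text
time: 9.65
ee_pos: [0.4687, -0.171, 0.2297]
ee_rot: [-0.0, 0.707, 0.708, 0.0]
wrist_force: [-0.7, -0.6, -5.4]
gripper_width: 0.0329
finger_force: 61.2
```

>>> servo_tool(
  deltas=[
    [0,0,0.02,0,0,0],
    [0,0,0.02,0,0,0],
    [0,0,0,0,0,0],
  ],
)

```text
time: 10.02
ee_pos: [0.4685, -0.171, 0.2235]
ee_rot: [-0.0, 0.707, 0.708, -0.0]
wrist_force: [0.5, -0.1, -5.8]
gripper_width: 0.0326
finger_force: 61.2
```

>>> servo_tool(
  deltas=[
    [0,0,0.02,0,0,0],
    [0,0,0.02,0,0,0],
    [0,0,0,0,0,0],
  ],
)

```text
time: 10.4
ee_pos: [0.4685, -0.171, 0.2175]
ee_rot: [-0.0, 0.707, 0.708, -0.0]
wrist_force: [0.7, 0.1, -6.4]
gripper_width: 0.0327
finger_force: 61.2
```

>>> servo_tool(
  deltas=[
    [0,0,0.02,0,0,0],
    [0,0,0.01,0,0,0],
    [0,0,0,0,0,0],
  ],
)

```text
time: 10.78
ee_pos: [0.4686, -0.171, 0.2132]
ee_rot: [-0.0, 0.707, 0.708, -0.0]
wrist_force: [-0.0, 0.3, -5.8]
gripper_width: 0.0327
finger_force: 61.2
```

>>> servo_tool(
  deltas=[
    [0,0,0.02,0,0,0],
    [0,0,0.01,0,0,0],
    [0,0,0,0,0,0],
  ],
)

```text
time: 11.15
ee_pos: [0.4686, -0.171, 0.2086]
ee_rot: [-0.0, 0.707, 0.708, -0.0]
wrist_force: [-0.4, 0.3, -5.8]
gripper_width: 0.0329
finger_force: 61.2
```

>>> servo_tool(
  deltas=[
    [0,0,0.02,0,0,0],
    [0,0,0.01,0,0,0],
    [0,0,0,0,0,0],
  ],
)

```text
time: 11.52
ee_pos: [0.4688, -0.1711, 0.2043]
ee_rot: [0.0, 0.707, 0.708, 0.0]
wrist_force: [0.1, 0.2, -4.3]
gripper_width: 0.0326
finger_force: 61.7
```

>>> servo_tool(
  deltas=[
    [0,0,0.015,0,0,0],
    [0,0,0.015,0,0,0],
    [0,0,0,0,0,0],
  ],
)

```text
time: 11.9
ee_pos: [0.4688, -0.171, 0.1994]
ee_rot: [-0.0, 0.707, 0.708, 0.0]
wrist_force: [1.0, -0.5, -6.6]
gripper_width: 0.0326
finger_force: 61.3
```

>>> servo_tool(
  deltas=[
    [0,0,0.015,0,0,0],
    [0,0,0.015,0,0,0],
    [0,0,0,0,0,0],
  ],
)

```text
time: 12.28
ee_pos: [0.4687, -0.171, 0.1949]
ee_rot: [-0.0, 0.707, 0.708, 0.0]
wrist_force: [2.7, -0.5, -5.5]
gripper_width: 0.0329
finger_force: 61.2
```

>>> servo_tool(
  deltas=[
    [0,0,0.015,0,0,0],
    [0,0,0.015,0,0,0],
    [0,0,0,0,0,0],
  ],
)

```text
time: 12.65
ee_pos: [0.4687, -0.171, 0.1905]
ee_rot: [-0.0, 0.707, 0.708, 0.0]
wrist_force: [2.5, -0.8, -5.2]
gripper_width: 0.0327
finger_force: 61.3
```

```bash
python3 - <<'E'
from h import *
F=eyes.grab_frame("scene");W=wrist()
def c(im,x,y,w,h): return cv2.resize(im[y:y+h,x:x+w],(400,300),interpolation=cv2.INTER_CUBIC)
m=np.hstack([c(F["pixels"],207,130,100,75),c(W["pixels"],200,100,160,120)])
cv2.imwrite("pics/ins.png",m[:,:,::-1]); s=ctrl.state();print(s["ee_pos"],s["wrist_force"],s["wrist_torque"],proj(F,[.469,-.171,.140]))
E
```

```text
[ 0.46868656 -0.17101595  0.19048927] [ 3.0985908  -1.40400532 -5.70411164] [-0.25753687 -0.61931589 -0.00420172] [256.87013287 184.44391768]
```

View pics/ins.png

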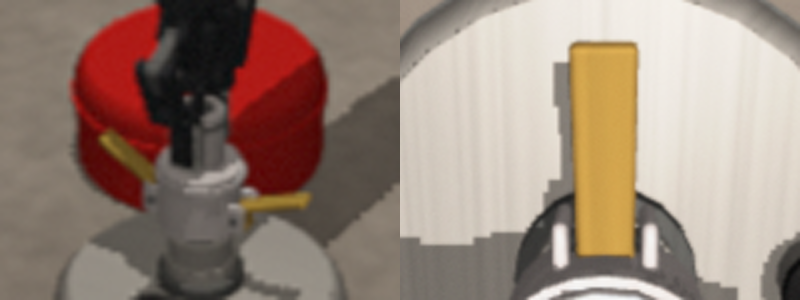

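The scene crop shows the cup threaded squarely over the lip and part way down. I'll continue in small steps and feel for the gasket.

>>> servo_tool(
  deltas=[
    [-0.001,0.003,0.01,0,0,0],
    [0,0,0.01,0,0,0],
  ],
)

```text
time: 13.0
ee_pos: [0.469, -0.1711, 0.1879]
ee_rot: [-0.0, 0.707, 0.708, -0.0]
wrist_force: [-0.2, -1.0, -1.8]
gripper_width: 0.0329
finger_force: 61.4
```

>>> servo_tool(
  deltas=[
    [0,0,0.01,0,0,0],
    [0,0,0.01,0,0,0],
  ],
)

```text
time: 13.25
ee_pos: [0.4691, -0.1711, 0.1848]
ee_rot: [-0.0, 0.707, 0.708, -0.0]
wrist_force: [-1.8, 0.0, -1.4]
gripper_width: 0.0327
finger_force: 61.4
```

>>> servo_tool(
  deltas=[
    [0,0,0.01,0,0,0],
  ],
)

```text
time: 13.38
ee_pos: [0.4691, -0.1712, 0.1833]
ee_rot: [-0.0, 0.707, 0.708, -0.0]
wrist_force: [-0.5, -0.3, -0.8]
gripper_width: 0.0327
finger_force: 61.4
```

>>> servo_tool(
  deltas=[
    [0,0,0.01,0,0,0],
  ],
)

```text
time: 13.5
ee_pos: [0.4691, -0.1712, 0.1818]
ee_rot: [-0.0, 0.707, 0.708, -0.0]
wrist_force: [-1.4, 0.2, 1.6]
gripper_width: 0.0329
finger_force: 61.8
```

>>> servo_tool(
  deltas=[
    [0,0,0.006,0,0,0],
  ],
)

```text
time: 13.62
ee_pos: [0.4692, -0.1712, 0.1811]
ee_rot: [0.0, 0.707, 0.708, -0.0]
wrist_force: [-1.9, 0.3, 4.6]
gripper_width: 0.0326
finger_force: 62.1
```

>>> servo_tool(
  deltas=[
    [0,0,0.006,0,0,0],
  ],
)

```text
time: 13.75
ee_pos: [0.4692, -0.1712, 0.1804]
ee_rot: [0.0, 0.707, 0.708, -0.0]
wrist_force: [-3.5, 0.8, 8.0]
gripper_width: 0.0327
finger_force: 62.5
```

>>> servo_tool(
  deltas=[
    [0,0,0.004,0,0,0],
  ],
)

```text
time: 13.88
ee_pos: [0.4693, -0.1712, 0.1803]
ee_rot: [0.0, 0.707, 0.708, -0.0]
wrist_force: [-6.6, 2.3, 13.0]
gripper_width: 0.0329
finger_force: 62.9
```

>>> servo_tool(
  deltas=[
    [0,-0.003,0.003,0,0,0],
  ],
)

```text
time: 14.0
ee_pos: [0.4692, -0.1712, 0.1803]
ee_rot: [0.001, 0.707, 0.708, 0.0]
wrist_force: [-3.6, 1.0, 14.7]
gripper_width: 0.0322
finger_force: 63.0
```

>>> servo_tool(
  deltas=[
    [0,0,0,0,0,0],
  ],
)

```text
time: 14.12
ee_pos: [0.4692, -0.1712, 0.1803]
ee_rot: [0.001, 0.707, 0.708, 0.0]
wrist_force: [-5.0, 1.8, 12.6]
gripper_width: 0.0328
finger_force: 62.7
```

>>> servo_tool(
  deltas=[
    [0,0,0.004,0,0,0],
    [0,0,0,0,0,0],
  ],
)

```text
time: 14.38
ee_pos: [0.4693, -0.1712, 0.1803]
ee_rot: [0.001, 0.707, 0.708, 0.0]
wrist_force: [-6.9, 2.0, 17.9]
gripper_width: 0.0326
finger_force: 63.2
```

Extra command adds force but no travel, so it is firmly home on the hard stop (TCP z 0.1803, mouth at about 0.130). Release, rise, and tilt for the +y arm.

>>> servo_tool(
  deltas=[
    [0,0,-0.005,0,0,0],
    [0,0,0,0,0,0],
    [0,0,0,0,0,0],
    [0,0,0,0,0,0],
    [0,0,0,0,0,0],
    [0,0,-0.05,0,0,0],
    [0,0,-0.1,0,0,0],
    [0,0,-0.2,0,0,0],
    [0,0,-0.2,0,0,0],
    [0.05,0,-0.1,0,0,0],
  ],
  fingers=1,
)

```text
time: 15.62
ee_pos: [0.4693, -0.1639, 0.2791]
ee_rot: [0.001, 0.707, 0.707, 0.0]
wrist_force: [1.2, 0.5, -0.1]
gripper_width: 0.0853
finger_force: 0.0
```

>>> servo_tool(
  deltas=[
    [0.15,0,0,0,-0.09,0],
    [0.15,0,0,0,-0.09,0],
    [0.15,0,0,0,-0.09,0],
    [0.1,0,0,0,-0.063,0],
    [0,0,0,0,0,0],
    [0,0,0,0,0,0],
  ],
  fingers=0,
)

```text
time: 16.38
ee_pos: [0.4685, -0.0839, 0.2611]
ee_rot: [0.182, 0.683, 0.684, -0.182]
wrist_force: [0.8, -0.5, 0.6]
gripper_width: -0.0003
finger_force: 0.0
```

```bash
python3 - <<'E'
from h import *
import pickle
s=ctrl.state();print(s["q"].round(2),s["ee_pos"],s["ee_rot"],s["wrist_force"])
F={n:eyes.grab_frame(n) for n in("scene","top")}
def c(im,x,y,w,h): return cv2.resize(im[y:y+h,x:x+w],(400,300),interpolation=cv2.INTER_CUBIC)
cv2.imwrite("pics/home.png",np.hstack([c(F["scene"]["pixels"],197,120,120,90),c(F["top"]["pixels"],250,170,120,90)])[:,:,::-1])
# +y arm
t=np.pi/6; tx=np.array([np.cos(t),-np.sin(t)]);tz=np.array([-np.sin(t),-np.cos(t)])
prev=np.array([s["ee_pos"][1],s["ee_pos"][2]])
for th in (2.3,2.0,1.7,1.4,1.1,.8,.6,.4,.2,.1,0,-.05):
    r=.044 if th>=1 else .036+.008*max(th,0)
    u=np.array([np.sin(th),-np.cos(th)]);n=np.array([np.cos(th),np.sin(th)])
    p=np.array([-.1715+.030,.144])+r*u+(.0065+.011*abs(n@tx))*n
    d=(p-prev)/.15;prev=p;print(th,p.round(4),"x %.3f z %.3f"%(d@tx,d@tz))
E
```

```text
[ 0.55  0.05 -0.86  1.86  0.53  1.45 -0.43] [ 0.46853631 -0.08391009  0.26111419] [ 0.18246784  0.68277973  0.68353509 -0.18247497] [ 0.75282917 -0.49317483  0.59678884]
2.3 [-0.12   0.186] x 0.042 z 0.554
2.0 [-0.1079  0.1764] x 0.102 z 0.015
1.7 [-0.0996  0.1627] x 0.094 z 0.051
1.4 [-0.0964  0.1467] x 0.072 z 0.082
1.1 [-0.0991  0.1304] x 0.039 z 0.103
0.8 [-0.1047  0.1211] x -0.001 z 0.072
0.6 [-0.1092  0.1167] x -0.011 z 0.040
0.4 [-0.1141  0.113 ] x -0.016 z 0.038
0.2 [-0.1196  0.1101] x -0.022 z 0.035
0.1 [-0.1225  0.1089] x -0.013 z 0.016
0 [-0.1255  0.108 ] x -0.014 z 0.015
-0.05 [-0.127   0.1072] x -0.006 z 0.010
```

View pics/home.png

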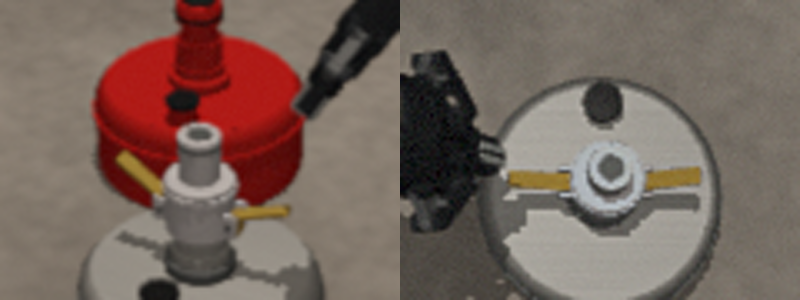

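Coupling seated, arms still up, and the gripper is on the +y side. Approach just above the +y arm, then sweep it down.

>>> servo_tool(
  deltas=[
    [0.045,0,0.13,0,0,0],
    [0.045,0,0.13,0,0,0],
    [0.045,0,0.13,0,0,0],
    [0.045,0,0.13,0,0,0],
    [0,0,0,0,0,0],
  ],
)

```text
time: 17.1
ee_pos: [0.4675, -0.0996, 0.1779]
ee_rot: [0.182, 0.682, 0.684, -0.184]
wrist_force: [0.3, 1.1, -0.3]
gripper_width: -0.0003
finger_force: 0.0
```

>>> servo_tool(
  deltas=[
    [0.029,0,0.05,0,0,0],
    [0.029,0,0.05,0,0,0],
    [0.018,0,0.02,0,0,0],
    [0.018,0,0.02,0,0,0],
  ],
)

```text
time: 17.6
ee_pos: [0.4694, -0.0957, 0.1547]
ee_rot: [0.183, 0.682, 0.684, -0.181]
wrist_force: [0.1, 4.6, 2.8]
gripper_width: -0.0002
finger_force: 2.1
```

>>> servo_tool(
  deltas=[
    [0.018,0,0.02,0,0,0],
    [0.018,0,0.022,0,0,0],
    [0.013,0,0.034,0,0,0],
  ],
)

```text
time: 17.98
ee_pos: [0.4688, -0.0968, 0.141]
ee_rot: [0.183, 0.683, 0.684, -0.183]
wrist_force: [0.3, 3.0, 0.6]
gripper_width: -0.0
finger_force: 1.0
```

>>> servo_tool(
  deltas=[
    [0.013,0,0.034,0,0,0],
    [0.013,0,0.034,0,0,0],
    [0,0,0.036,0,0,0],
  ],
)

```text
time: 18.35
ee_pos: [0.4685, -0.1014, 0.1252]
ee_rot: [0.183, 0.683, 0.684, -0.183]
wrist_force: [0.9, 2.0, 0.1]
gripper_width: -0.0
finger_force: 1.0
```

>>> servo_tool(
  deltas=[
    [0,0,0.036,0,0,0],
    [-0.011,0,0.04,0,0,0],
  ],
)

```text
time: 18.6
ee_pos: [0.4685, -0.1083, 0.1162]
ee_rot: [0.183, 0.682, 0.684, -0.183]
wrist_force: [-0.2, 2.7, 0.8]
gripper_width: 0.0
finger_force: 1.2
```

>>> servo_tool(
  deltas=[
    [-0.008,0,0.019,0,0,0],
    [-0.008,0,0.019,0,0,0],
  ],
)

```text
time: 18.85
ee_pos: [0.4686, -0.1134, 0.1127]
ee_rot: [0.183, 0.683, 0.684, -0.183]
wrist_force: [0.6, 3.5, -0.1]
gripper_width: 0.0001
finger_force: 1.2
```

>>> servo_tool(
  deltas=[
    [-0.011,0,0.018,0,0,0],
    [-0.011,0,0.017,0,0,0],
  ],
)

```text
time: 19.1
ee_pos: [0.4686, -0.1189, 0.1099]
ee_rot: [0.183, 0.683, 0.684, -0.183]
wrist_force: [0.3, 2.4, -1.4]
gripper_width: 0.0001
finger_force: 1.2
```

>>> servo_tool(
  deltas=[
    [-0.013,0,0.012,0,0,0],
  ],
)

```text
time: 19.23
ee_pos: [0.4686, -0.1214, 0.1093]
ee_rot: [0.183, 0.683, 0.684, -0.183]
wrist_force: [-0.4, 4.3, -1.8]
gripper_width: 0.0002
finger_force: 1.4
```

>>> servo_tool(
  deltas=[
    [-0.012,0,0.007,0,0,0],
  ],
)

```text
time: 19.35
ee_pos: [0.4686, -0.1235, 0.1093]
ee_rot: [0.183, 0.683, 0.684, -0.183]
wrist_force: [0.1, 4.2, -1.7]
gripper_width: -0.0001
finger_force: 1.5
```

>>> servo_tool(
  deltas=[
    [-0.009,0,0.005,0,0,0],
  ],
)

```text
time: 19.48
ee_pos: [0.4686, -0.125, 0.1094]
ee_rot: [0.183, 0.683, 0.684, -0.183]
wrist_force: [-0.9, 3.5, -2.3]
gripper_width: -0.0001
finger_force: 1.5
```

>>> servo_tool(
  deltas=[
    [-0.008,0,0.005,0,0,0],
  ],
)

```text
time: 19.6
ee_pos: [0.4686, -0.1264, 0.1093]
ee_rot: [0.183, 0.683, 0.684, -0.183]
wrist_force: [0.5, 4.2, -2.2]
gripper_width: 0.0
finger_force: 1.6
```

>>> servo_tool(
  deltas=[
    [-0.008,0,0.005,0,0,0],
  ],
)

```text
time: 19.73
ee_pos: [0.4686, -0.1278, 0.1093]
ee_rot: [0.183, 0.683, 0.684, -0.183]
wrist_force: [-0.4, 3.4, -2.2]
gripper_width: -0.0002
finger_force: 1.6
```

>>> servo_tool(
  deltas=[
    [-0.008,0,0.005,0,0,0],
  ],
)

```text
time: 19.85
ee_pos: [0.4687, -0.1283, 0.1092]
ee_rot: [0.183, 0.682, 0.684, -0.182]
wrist_force: [-1.2, 10.8, 0.2]
gripper_width: 0.0
finger_force: 5.3
```

>>> servo_tool(
  deltas=[
    [-0.008,0,0.005,0,0,0],
  ],
)

```text
time: 19.98
ee_pos: [0.4688, -0.1284, 0.1091]
ee_rot: [0.182, 0.682, 0.684, -0.182]
wrist_force: [-4.9, 15.2, 2.9]
gripper_width: 0.0003
finger_force: 8.1
```

>>> servo_tool(
  deltas=[
    [-0.008,0,0.005,0,0,0],
  ],
)

```text
time: 20.1
ee_pos: [0.4689, -0.1286, 0.109]
ee_rot: [0.182, 0.682, 0.685, -0.181]
wrist_force: [-6.2, 21.6, 5.6]
gripper_width: -0.0002
finger_force: 10.8
```

>>> servo_tool(
  deltas=[
    [-0.006,0,0.004,0,0,0],
  ],
)

```text
time: 20.23
ee_pos: [0.4689, -0.1287, 0.1089]
ee_rot: [0.182, 0.682, 0.685, -0.181]
wrist_force: [-8.3, 24.6, 8.6]
gripper_width: 0.0005
finger_force: 12.6
```

The hard stop of the +y arm is felt at about 25 N, under the limit. Back off, go over the top and tilt the other way.

>>> servo_tool(
  deltas=[
    [0.05,0,-0.03,0,0,0],
    [0,0,-0.2,0,0,0],
    [0,0,-0.2,0,0,0],
    [0,0,-0.2,0,0,0],
    [-0.1,0,-0.17,0,0,0],
    [-0.1,0,-0.17,0,0,0],
    [-0.1,0,-0.17,0,0,0],
    [0,0,0,0,0.09,0],
    [0,0,0,0,0.09,0],
    [0,0,0,0,0.09,0],
    [0,0,0,0,0.063,0],
    [0,0,0,0,0,0],
  ],
)

```text
time: 21.72
ee_pos: [0.468, -0.083, 0.276]
ee_rot: [0.0, 0.708, 0.706, -0.001]
wrist_force: [-0.4, -0.4, -0.4]
gripper_width: -0.0
finger_force: 0.0
```

>>> servo_tool(
  deltas=[
    [-0.25,0,0,0,0,0],
    [-0.25,0,0,0,0,0],
    [-0.25,0,0,0,0,0],
    [-0.25,0,0,0,0,0],
    [-0.25,0,0,0,0.09,0],
    [0,0,0,0,0.09,0],
    [0,0,0,0,0.09,0],
    [0,0,0,0,0.063,0],
    [0,0,0,0,0,0],
  ],
)

```text
time: 22.85
ee_pos: [0.4682, -0.2684, 0.2741]
ee_rot: [-0.184, 0.683, 0.683, 0.181]
wrist_force: [-0.1, 0.4, 0.5]
gripper_width: 0.0003
finger_force: 0.0
```

```bash
python3 - <<'E'
from h import *
s=ctrl.state();print(s["q"].round(2),s["ee_pos"],s["ee_rot"],s["wrist_force"])
F={n:eyes.grab_frame(n) for n in("scene","top")}
def c(im,x,y,w,h): return cv2.resize(im[y:y+h,x:x+w],(400,300),interpolation=cv2.INTER_CUBIC)
cv2.imwrite("pics/a.png",np.hstack([c(F["scene"]["pixels"],197,120,120,90),c(F["top"]["pixels"],250,170,120,90)])[:,:,::-1])
E
```

```text
[ 1.05  0.38 -0.46  1.45 -0.26  1.65  0.6 ] [ 0.46816831 -0.26842829  0.27414351] [-0.18436589  0.68332925  0.68273588  0.18149951] [-0.11565095  0.38688686  0.4808765 ]
```

View pics/a.png

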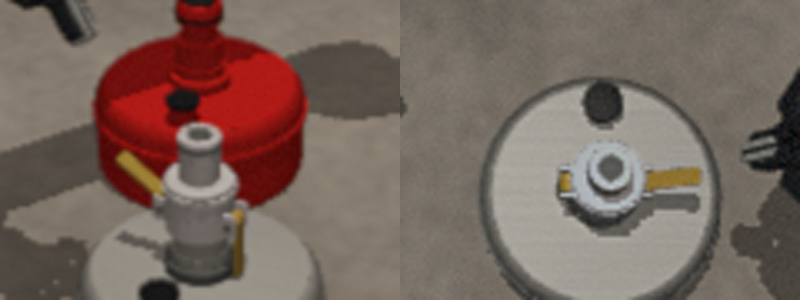

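The scene crop shows the +y arm hanging straight down at (238,245), the coupling seated, and the -y arm still raised. Next the -y arm, using the mirrored path.

>>> servo_tool(
  deltas=[
    [0.003,0,0.144,0,0,0],
    [0.003,0,0.144,0,0,0],
    [0.003,0,0.144,0,0,0],
    [0.003,0,0.144,0,0,0],
    [0,0,0,0,0,0],
  ],
)

```text
time: 23.58
ee_pos: [0.4686, -0.2207, 0.2021]
ee_rot: [-0.183, 0.681, 0.685, 0.181]
wrist_force: [-0.0, -0.1, 0.8]
gripper_width: -0.0
finger_force: 0.0
```

>>> servo_tool(
  deltas=[
    [-0.048,0,0.033,0,0,0],
    [-0.048,0,0.033,0,0,0],
    [-0.048,0,0.032,0,0,0],
  ],
)

```text
time: 23.95
ee_pos: [0.4689, -0.2352, 0.1782]
ee_rot: [-0.183, 0.683, 0.683, 0.183]
wrist_force: [-0.5, -1.4, 1.9]
gripper_width: 0.0003
finger_force: 1.0
```

>>> servo_tool(
  deltas=[
    [-0.031,0,0.017,0,0,0],
    [-0.031,0,0.017,0,0,0],
    [-0.031,0,0.017,0,0,0],
  ],
)

```text
time: 24.32
ee_pos: [0.4688, -0.2424, 0.1646]
ee_rot: [-0.183, 0.682, 0.684, 0.183]
wrist_force: [-0.2, 1.6, 0.5]
gripper_width: -0.0004
finger_force: 0.6
```

>>> servo_tool(
  deltas=[
    [-0.024,0,0.027,0,0,0],
    [-0.024,0,0.027,0,0,0],
    [-0.024,0,0.028,0,0,0],
  ],
)

```text
time: 24.7
ee_pos: [0.4688, -0.2456, 0.1485]
ee_rot: [-0.183, 0.682, 0.684, 0.183]
wrist_force: [0.4, 0.8, 2.2]
gripper_width: 0.0006
finger_force: 0.6
```

>>> servo_tool(
  deltas=[
    [-0.013,0,0.034,0,0,0],
    [-0.013,0,0.034,0,0,0],
    [-0.013,0,0.035,0,0,0],
  ],
)

```text
time: 25.08
ee_pos: [0.4688, -0.2431, 0.1322]
ee_rot: [-0.183, 0.683, 0.684, 0.183]
wrist_force: [0.2, 0.4, 1.0]
gripper_width: -0.0002
finger_force: 0.6
```

>>> servo_tool(
  deltas=[
    [0,0,0.036,0,0,0],
    [0,0,0.036,0,0,0],
    [0.011,0,0.04,0,0,0],
  ],
)

```text
time: 25.45
ee_pos: [0.4687, -0.2336, 0.1185]
ee_rot: [-0.183, 0.683, 0.683, 0.183]
wrist_force: [-0.0, -3.2, 0.2]
gripper_width: 0.0001
finger_force: 1.2
```

>>> servo_tool(
  deltas=[
    [0.008,0,0.019,0,0,0],
    [0.008,0,0.019,0,0,0],
  ],
)

```text
time: 25.7
ee_pos: [0.4687, -0.2284, 0.1149]
ee_rot: [-0.183, 0.683, 0.684, 0.183]
wrist_force: [-0.4, -4.0, -0.4]
gripper_width: 0.0001
finger_force: 1.3
```

>>> servo_tool(
  deltas=[
    [0.011,0,0.018,0,0,0],
    [0.011,0,0.017,0,0,0],
  ],
)

```text
time: 25.95
ee_pos: [0.4687, -0.2228, 0.1121]
ee_rot: [-0.183, 0.683, 0.684, 0.183]
wrist_force: [1.0, -3.4, -0.9]
gripper_width: -0.0001
finger_force: 1.4
```

>>> servo_tool(
  deltas=[
    [0.012,0,0.012,0,0,0],
    [0.013,0,0.01,0,0,0],
  ],
)

```text
time: 26.2
ee_pos: [0.4687, -0.2179, 0.1111]
ee_rot: [-0.183, 0.683, 0.684, 0.183]
wrist_force: [1.1, -2.8, -3.1]
gripper_width: -0.0003
finger_force: 1.6
```

>>> servo_tool(
  deltas=[
    [0.009,0,0.006,0,0,0],
  ],
)

```text
time: 26.32
ee_pos: [0.4687, -0.2163, 0.111]
ee_rot: [-0.183, 0.683, 0.684, 0.183]
wrist_force: [-0.0, -3.4, -3.1]
gripper_width: 0.0001
finger_force: 1.7
```

>>> servo_tool(
  deltas=[
    [0.009,0,0.005,0,0,0],
  ],
)

```text
time: 26.45
ee_pos: [0.4687, -0.215, 0.111]
ee_rot: [-0.183, 0.683, 0.684, 0.183]
wrist_force: [-0.5, -5.9, -4.5]
gripper_width: -0.0
finger_force: 3.2
```

>>> servo_tool(
  deltas=[
    [0.008,0,0.005,0,0,0],
  ],
)

```text
time: 26.58
ee_pos: [0.4687, -0.2147, 0.1108]
ee_rot: [-0.182, 0.683, 0.683, 0.182]
wrist_force: [0.3, -9.5, -3.5]
gripper_width: -0.0002
finger_force: 4.7
```

>>> servo_tool(
  deltas=[
    [0.008,0,0.005,0,0,0],
  ],
)

```text
time: 26.7
ee_pos: [0.4687, -0.2143, 0.1107]
ee_rot: [-0.181, 0.684, 0.683, 0.182]
wrist_force: [-0.1, -10.4, -4.6]
gripper_width: 0.0
finger_force: 5.8
```

>>> servo_tool(
  deltas=[
    [0.008,0,0.005,0,0,0],
  ],
)

```text
time: 26.82
ee_pos: [0.4687, -0.2139, 0.1106]
ee_rot: [-0.181, 0.684, 0.683, 0.182]
wrist_force: [-0.5, -16.2, -3.8]
gripper_width: -0.0001
finger_force: 7.9
```

>>> servo_tool(
  deltas=[
    [0.008,0,0.004,0,0,0],
  ],
)

```text
time: 26.95
ee_pos: [0.4687, -0.2138, 0.1106]
ee_rot: [-0.18, 0.684, 0.683, 0.181]
wrist_force: [-0.6, -18.5, -4.2]
gripper_width: -0.0
finger_force: 9.6
```

>>> servo_tool(
  deltas=[
    [0.006,0,0.003,0,0,0],
  ],
)

```text
time: 27.08
ee_pos: [0.4687, -0.2138, 0.1106]
ee_rot: [-0.179, 0.685, 0.683, 0.181]
wrist_force: [-1.4, -21.9, -4.5]
gripper_width: 0.0001
finger_force: 10.6
```

Stop reached. Retreat clear and take a last look.

>>> servo_tool(
  deltas=[
    [-0.05,0,-0.03,0,0,0],
    [0,0,-0.2,0,0,0],
    [0,0,-0.2,0,0,0],
    [0,0,-0.2,0,0,0],
    [0.1,0,-0.17,0,0,0],
    [0.1,0,-0.17,0,0,0],
    [0,0,-0.2,0,0,0],
    [0,0,-0.2,0,0,0],
    [0,0,0,0,0,0],
    [0,0,0,0,0,0],
  ],
)

```text
time: 28.32
ee_pos: [0.469, -0.2903, 0.2999]
ee_rot: [-0.184, 0.682, 0.684, 0.183]
wrist_force: [0.2, -0.2, 0.3]
gripper_width: -0.0002
finger_force: 0.0
```

```bash
python3 - <<'E'
from h import *
import pickle
F={n:eyes.grab_frame(n) for n in("scene","top")};W=wrist();pickle.dump(F,open("F9.pkl","wb"))
def c(im,x,y,w,h): return cv2.resize(im[y:y+h,x:x+w],(400,300),interpolation=cv2.INTER_CUBIC)
m=np.vstack([np.hstack([c(F["scene"]["pixels"],217,140,80,60),c(F["top"]["pixels"],270,185,80,60)]),np.hstack([c(W["pixels"],0,0,560,420),c(F["scene"]["pixels"],0,0,560,420)])])
cv2.imwrite("pics/end.png",m[:,:,::-1]);print(ctrl.state()["ee_pos"])
E
```

```text
[ 0.46870997 -0.29049736  0.2996534 ]
```

View pics/end.png

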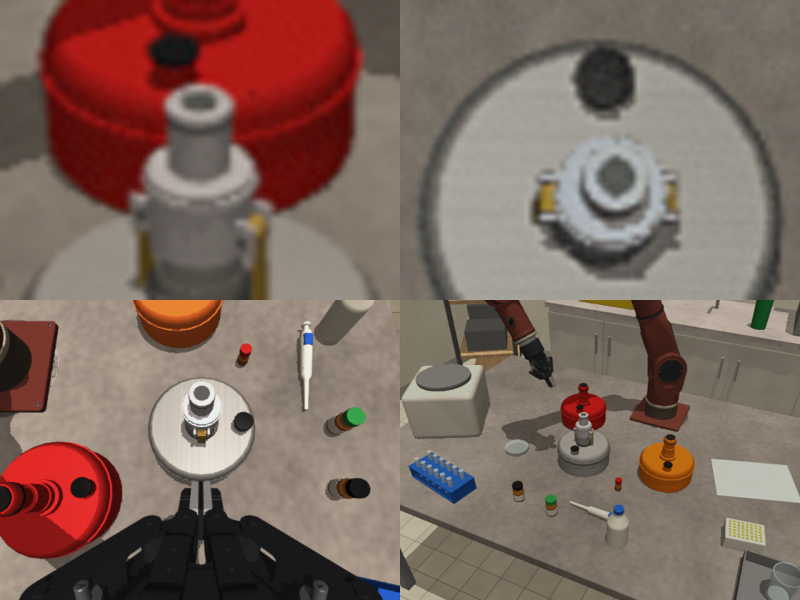

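The final views show the coupling upright on the steel tank with both arms hanging straight down. The bystanders are where they were, and the gripper is clear.

```bash
python3 -c "
from station import ctrl
print(ctrl.job_done())"
```

```text
the job is handed in; nothing more can be done
None
```

I pushed the coupling fully home on the steel tank's adaptor (about 24 N, up against the stop), then swung both cam arms down to their stops one after the other (at most about 27 N each), and handed the job in at about 28 s with the other things where they were.

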